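# Close the reagent case without a bang

## Robot

A 7-joint arm with a two-finger parallel gripper is mounted at the origin on the work surface. World frame = base frame: x ahead of the robot, y to its left, z up, the work surface at z = 0. Lengths are in mm, angles in rad, forces in N, time in s.
With the tool pointing down it reaches from about 400 to 875 mm from the base axis. Payload 6.5 kg.
Tool frame: the origin (TCP) lies at the very end of the fingers, on their centre line; the grasp point (between the pads) lies 19 mm behind it; z points along the fingers, y is the line along which they close (so a half turn about z gives the same grasp; the last joint's range is limited). The gripper opens to 85 mm and grips with 20 to 120 N. Pads are 22 mm wide; open, the fingers measure 114 mm over their backs; the gripper's body (76 mm by 85 mm) begins 54 mm behind the grasp point. The pads swing forward as they close: fully open they stand 13 mm farther back than shut.
Start: joints at [1.055, 0.536, -0.004, 1.538, 0.003, 1.067, -0.071], TCP at [282.605, -585.341, 231.29] pointing down, gripper open.
Joint ranges: [-2.7, 2.7], [-0.37, 2.16], [-1.27, 1.26], [0.24, 2.4], [-1.31, 4.45], [0.19, 1.91], [-2.76, 2.76]. Speed limits (rad/s): [2.39, 2.39, 3.14, 3.14, 3.14, 3.14, 3.14].

## Interface

Orientations are given as a rotation vector (axis times angle).
In Python, from bench import manip gives the robot as it stands.
- The arm moves only by the shell command python3 -m handwheel 'ROWS'. ROWS is JSON, a list of rows, each an object of numbers: "ax", "ay", "az": the turn, a rotation vector about the world's x, y, z in rad; "dx", "dy", "dz": the shift along the world's x, y, z in cm; "gripper": the opening, from 0 (shut) to 1 (fully open). A call has 1 to 20 rows; each row is the pose to reach, as a shift and turn from the pose commanded when the call began; what a row does not reach only later rows make up. A row lasts 1/10 s, in which the tool goes at most 50 mm and 8.59 degrees, less where a joint would pass 70% of its speed; a pose out of reach is approached as far as the arm can. A call with a gripper value outside its range is refused whole. The fingers move at their own pace and stop on an object; the grip force is fixed at half the most. Time passes only in rows, so rows that repeat a pose let the fingers close. It gives the time, the measured TCP pose, the force, the opening and the grip force at its end, in the units of the state.
- manip.get_obs(): the state, without advancing time (a new reading comes with each control period).
- manip.camera(name): name is "scene" or "top" or "wrist"; returns the picture (400x640x3 uint8, blue, green, red); there is no depth.
- manip.calibration(name): a dict with "fx", "fy", "cx", "cy" (pixels), "world_to_cam" (4x4, takes a point from world to camera coordinates). Camera axes: x right, y down, z forward; pixel columns grow to the right and rows downward; lengths in mm; the calibration is good to about 2 mm. A picture is of the moment at which its call begins: read the wrist's pose just before it. calibration takes no time and is no camera call; for the wrist camera it gives the pose at the moment of the call.
- manip.hand_in(): hands the job in; it is judged then, once.
The state is a dict: "t": time; "joint_positions": joint angles; "qvel": joint speeds; "tau": joint torques, N m; "position": TCP position; "tool_rot": TCP orientation; "contact_force": force on the tool from outside, world axes, zero at the start; "torque": the same for the moment, N m; "gripper_width": opening from 0.0 (shut) to 1.0 (fully open); "grasp_force": force on a finger pad.
Only numpy, scipy, OpenCV 4.12 (cv2) and the standard library are available. Lean on these libraries where they do the work, as an engineer would, in place of code of your own. Each camera call takes 0.05 s, during which the arm holds its last target. There are 200 camera calls.

## Task

The lid of the wooden reagent case stands open, leaning back, and its soft-close hinges are worn, so left to fall it bangs shut and rattles the bottles. Tip the lid forward from behind with a fingertip and let it go; as it falls, catch it from below on the back of a finger (its outside, not between the fingers), well before it reaches the case, and lower it gently until it is fully shut; then take the hand away. Do not pinch the lid, and leave the glassware and rack beside the case standing where they are.

Things in the scene. Friction and masses are not known exactly. Their poses are not given: they have to be found in the camera images.
- case: Fixed wooden reagent case, 150 mm deep (its x) by 216 mm wide (its y) by 80 mm high, open on top, hinge on its rear (+x) rim; its front (-x) side looks to the robot's right or half right and towards the robot. Origin: centre of its underside; z up. Small dropper bottles (tops below the rim) stand loose in holes of the cream insert inside it.
- lid (a joint): Lid angle, rad: 0 shut (level on the rim), 1.57 upright, 1.75 leaning back on its stop; starts at 1.66 to 1.75, sinking back to the stop. Next to no hinge friction, only damping: once forward of upright it falls by itself, about 0.15 rad/s at 1.35 rad, then 2 to 3 s from 1.35 to 0.6, and 0.3 to 0.6 s from 0.3 to shut, landing at 0.55 to 0.8 rad/s if not caught.
- lid_edge (a point): Middle of the lid's front edge, on the face that looks into the case when shut. The lid is a flat wooden board 216 mm wide, 9 mm thick, 0.27 to 0.39 kg. Frame turns with it: x towards the hinge, y along the edge, z out of its upper face. Shut, the edge is 80 mm above the table and overhangs the case's front wall by 22 mm along its whole width: room for a fingertip under it.
- lid_hinge (a point): Middle of the hinge line on the case's rear top rim, 80 mm above the table, parallel to the case's y; 172 mm from lid_edge. Frame turns with the lid.
- dropper: Bystander: small glass dropper bottle with a plastic cap, 25 mm wide, 65 mm high, loose, beside one end (+y or -y side) of the case. Origin: centre of its foot, z up.
- beaker: Bystander: glass beaker, 60 mm wide, 70 mm high, loose, beside one end of the case. Origin: centre of its foot, z up.
- jar: Bystander: amber glass jar with a black cap, 48 mm wide, 62 mm high, loose, beside one end of the case; dropper, beaker and jar swap places. Origin: centre of its foot, z up.
- rack: Bystander: white plastic test-tube rack with two glass tubes, 150 by 64 mm, 62 mm high (tubes 125 mm), loose, behind the case (its rows along the hinge), 80 mm or more behind the hinge line. Origin: centre of its underside, z up.

How it is judged (in metres and radians):
On the way, in this order (a step that is already met when the one before it is completed fails the run):
1. the lid, tipped forward of upright, is falling free of the fingers (value of joint lid between 0.3 and 1.5 rad and velocity of joint lid below -0.03 rad/s and contact force between the fingers and lid below 0.05 N), for 0.1 s.
2. the lid is caught: it rests on the outside of a finger, from below, still 0.2 rad or more open, and no longer falls freely (value of joint lid between 0.2 and 1.3 rad and contact force between the fingers and lid above 0.15 N and velocity of joint lid above -0.4 rad/s and z of the grasp point in the frame of lid_edge below 0 m), for 0.2 s.
At the end, for the whole second after the job is handed in: The lid is fully shut (within 0.02 rad, about 3 mm at its edge) and at rest; dropper, beaker, jar and rack stand upright within 20 mm of where they were (value of joint lid below 0.02 rad and velocity of joint lid between -0.05 and 0.05 rad/s and distance of each of dropper, beaker, jar, rack from where it was at the start of the episode below 0.02 m and angle between each of dropper, beaker, jar, rack's own z axis and vertical below 0.2 rad); the robot touches nothing.
It fails at once if the lid comes down hard: faster than 0.3 rad/s (50 mm/s at its edge) over the last 0.1 rad (value of joint lid below 0.1 rad and velocity of joint lid below -0.3 rad/s).
It fails at once if the lid is pinched or forced: more than 35 N between fingers and lid (contact force between the fingers and lid above 35 N).
It fails at once if a bystander is pushed more than 20 mm, lifted or tipped (distance of any of dropper, beaker, jar, rack from where it was at the start of the episode above 0.02 m or angle between any of dropper, beaker, jar, rack's own z axis and vertical above 0.3 rad).
It also fails if it takes over 48 s, if anything falls off the work surface, if the arm or the gripper's body presses on something with over 40 N, if the wrist force passes 120 N, or if a joint passes its speed limit or range.

## Working session

There is one attempt and no reset: what is moved stays moved. The work goes in short steps, Python scripts to look and compute and a shell command to move; the robot and the scene stay as the last step left them, time stands still between calls to the robot, and variables do not carry over. Pictures are saved under pics/ and viewed, at most 10 in all, crops included, and the job is handed in when it is done.

```bash
mkdir -p pics; ls; python3 - <<'E'
from bench import manip
import cv2
o=manip.get_obs();print({k:o[k] for k in('t','position','tool_rot','gripper_width','contact_force')})
for n in('scene','top'):
    cv2.imwrite(f'pics/{n}0.png',manip.camera(n)); c=manip.calibration(n);print(n,c)
E
```

```text
pics
{'t': 0.0, 'position': array([ 282.3398743 , -584.76468156,  230.39481719]), 'tool_rot': array([-3.06076592e+00, -7.00391953e-01,  7.79260458e-04]), 'gripper_width': 1.0021466343871228, 'contact_force': array([ 0.02687643, -0.33755455,  0.11418908])}
scene {'fx': 437.6862320596293, 'fy': 437.6862320596293, 'cx': 318.2727243902313, 'cy': 198.96215124471294, 'world_to_cam': array([[ 6.10688972e-01,  7.91720644e-01, -1.54078270e-02,
        -4.07859175e+02],
       [ 4.55571856e-01, -3.67184551e-01, -8.10943765e-01,
        -1.66262743e+02],
       [-6.47698436e-01,  4.88215042e-01, -5.84921199e-01,
         1.06603509e+03],
       [ 0.00000000e+00,  0.00000000e+00,  0.00000000e+00,
         1.00000000e+00]])}
top {'fx': 395.0277270247113, 'fy': 395.0277270247113, 'cx': 322.0963677118284, 'cy': 197.61221955379548, 'world_to_cam': array([[ 3.55004880e-02, -9.99369507e-01, -5.51619974e-04,
         5.37553921e+01],
       [-9.67802170e-01, -3.42414796e-02, -2.49372175e-01,
         5.92587161e+02],
       [ 2.49196059e-01,  9.38669291e-03, -9.68407566e-01,
         5.73990239e+02],
       [ 0.00000000e+00,  0.00000000e+00,  0.00000000e+00,
         1.00000000e+00]])}
```

View pics/scene0.png

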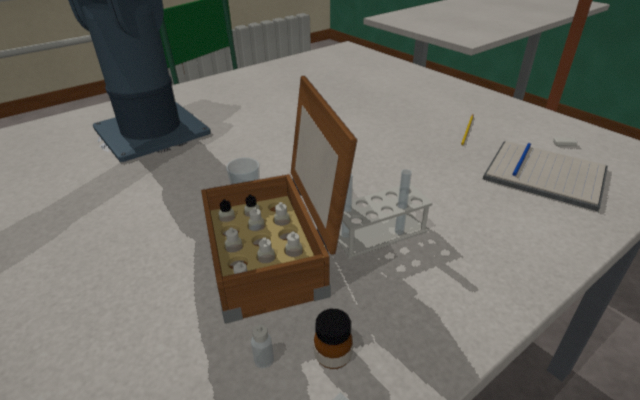

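View pics/top0.png

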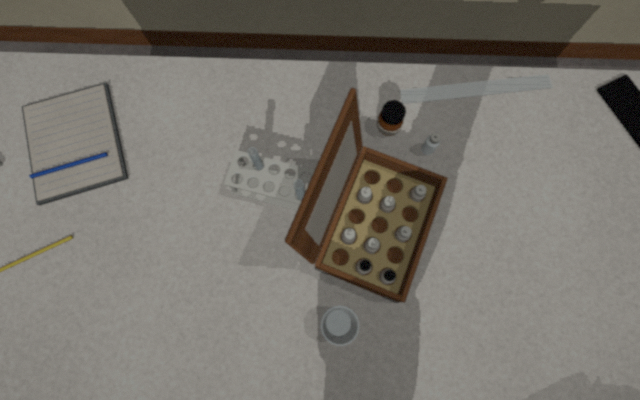

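The scene view shows the case with its open front to the left and the lid at (320,160). The jar is at (333,335), the dropper at (262,345), the beaker at (243,172) and the rack at (390,215). The top view shows the case rim corners near (446,179), (404,299), (363,150) and (318,266), and the lid top edge from (352,90) to (288,240). I'll zoom in for accurate corners.

```bash
python3 - <<'E'
import cv2
a=cv2.imread('pics/top0.png')[70:350,270:470]; cv2.imwrite('pics/top0z.png',cv2.resize(a,None,fx=2.1,fy=2.1,interpolation=cv2.INTER_CUBIC))
a=cv2.imread('pics/scene0.png')[70:370,190:440]; cv2.imwrite('pics/scene0z.png',cv2.resize(a,None,fx=2,fy=2,interpolation=cv2.INTER_CUBIC))
E
```

```text
(no output)
```

View pics/top0z.png

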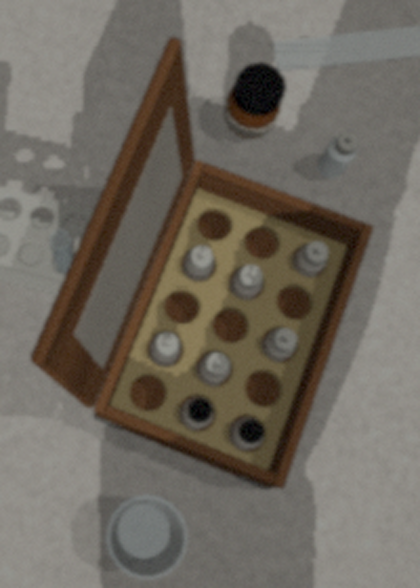

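View pics/scene0z.png

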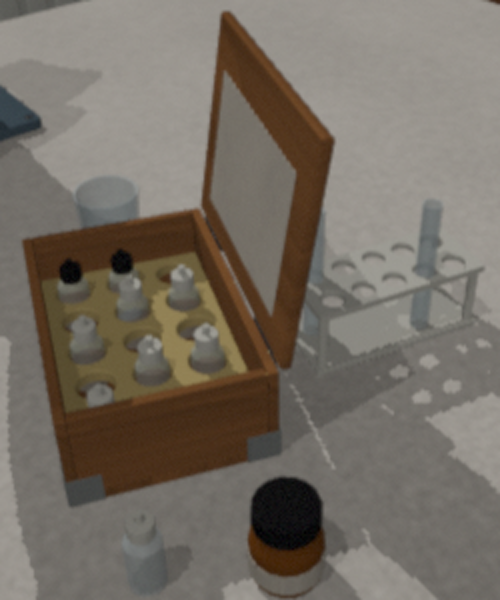

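The zoomed views give clear rim and lid corners. I'll triangulate them now.

```bash
cat > h.py <<'E'
import numpy as np
from bench import manip
C={n:manip.calibration(n) for n in('scene','top')}
def ray(n,u,v):
    c=C[n];R=c['world_to_cam'][:3,:3];t=c['world_to_cam'][:3,3]
    d=R.T@np.array([(u-c['cx'])/c['fx'],(v-c['cy'])/c['fy'],1]);return -R.T@t,d/np.linalg.norm(d)
def onz(n,u,v,z):
    o,d=ray(n,u,v);return o+d*(z-o[2])/d[2]
def tri(a,b):
    o1,d1=ray('top',*a);o2,d2=ray('scene',*b)
    s,t=np.linalg.lstsq(np.c_[d1,-d2],o2-o1,rcond=None)[0]
    p,q=o1+s*d1,o2+t*d2;return (p+q)/2,np.linalg.norm(p-q)
E
python3 - <<'E'
from h import *
np.set_printoptions(precision=1,suppress=True)
T=lambda u,v:(270+u/2.1,70+v/2.1); S=lambda u,v:(190+u/2,70+v/2)
P={}
for k,a,b in [('FF',(371,229),(62,425)),('FN',(280,486),(25,242)),('RN',(98,411),(200,210)),('RF',(195,163),(275,374)),('LF',(181,43),(315,141)),('LN',(42,362),(222,15))]:
    p,e=tri(T(*a),S(*b));P[k]=p;print(k,p,round(e,1),onz('top',*T(*a),80),onz('scene',*S(*b),80))
for k in('FF-FN','RF-RN','FF-RF','FN-RN','LF-LN'):
    a,b=k.split('-');d=P[a]-P[b];print(k,np.linalg.norm(d),np.degrees(np.arctan2(d[1],d[0])))
print('things',[onz('top',*T(*p),z)[:2] for p,z in [((258,88),62),((346,142),65),((147,520),70),((0,215),62)]])
from scipy.spatial.transform import Rotation as R
o=manip.get_obs();print(R.from_rotvec(o['tool_rot']).as_matrix())
E
```

```text
FF [ 630.1 -127.8   77.1] 6.0 [ 627.9 -129.6   80. ] [ 634.6 -126.2   80. ]
FN [430.2 -55.   77.6] 1.3 [429.9 -55.1  80. ] [434.1 -55.6  80. ]
RN [480.6  81.6  78.2] 5.3 [479.   79.2  80. ] [484.1  82.4  80. ]
RF [679.4   8.6  77.1] 0.6 [678.4   9.1  80. ] [681.6   6.4  80. ]
LF [687.8  33.1 247.9] 3.5 [784.9  21.8  80. ] [452.7 238.6  80. ]
LN [491.2 108.4 246.6] 0.1 [514.1 122.9  80. ] [121.2 367.4  80. ]
FF-FN 212.78104106218527 -20.010184927116228
RF-RN 211.793675050935 -20.155391207980912
FF-RF 144.99078203091392 -109.87389068250617
FN-RN 145.52970558036756 -110.2640979278816
LF-LN 210.5073738810853 -20.96132258608751
things [array([755.2, -45.2]), array([ 707.4, -117. ]), array([402.3,  40.5]), array([634.9, 165.2])]
[[ 0.9  0.4 -0. ]
 [ 0.4 -0.9  0. ]
 [-0.  -0.  -1. ]]
```

The lid is at about 1.72 rad. The hinge middle is about (581,47,80), and the direction from front to hinge is u=(0.342,0.940). First I'll shut the fingers, yaw into line with the case and test reach in the pitched catch orientation, out in front of the case.

```bash
python3 -m handwheel '[{"az":-0.8,"dx":10,"dy":20,"dz":5,"gripper":0},{"az":-0.8,"dx":10,"dy":20,"dz":5,"gripper":0},{"az":-0.8,"dx":10,"dy":20,"dz":5,"gripper":0},{"az":-0.8,"dx":10,"dy":20,"dz":5,"gripper":0},{"az":-0.8,"dx":10,"dy":20,"dz":5,"gripper":0},{"az":-0.8,"dx":10,"dy":20,"dz":5,"gripper":0},{"az":-0.8,"dx":10,"dy":20,"dz":5,"gripper":0}]'
python3 -m handwheel '[{"ax":0.912,"ay":-0.332,"dx":8,"dy":13,"dz":-6},{"ax":0.912,"ay":-0.332,"dx":8,"dy":13,"dz":-6},{"ax":0.912,"ay":-0.332,"dx":8,"dy":13,"dz":-6},{"ax":0.912,"ay":-0.332,"dx":8,"dy":13,"dz":-6},{"ax":0.912,"ay":-0.332,"dx":8,"dy":13,"dz":-6},{"ax":0.912,"ay":-0.332,"dx":8,"dy":13,"dz":-6},{"ax":0.912,"ay":-0.332,"dx":8,"dy":13,"dz":-6},{"ax":0.912,"ay":-0.332,"dx":8,"dy":13,"dz":-6},{"ax":0.912,"ay":-0.332,"dx":8,"dy":13,"dz":-6}]'
python3 - <<'E'
from h import *
from scipy.spatial.transform import Rotation as R
o=manip.get_obs();print(o['t'],o['position'],o['joint_positions'].round(2));print(R.from_rotvec(o['tool_rot']).as_matrix().round(3))
E
```

```text
0.1 [ 282.33336513 -584.85134161  230.49433204] [ 1.05  0.54 -0.    1.54  0.    1.07 -0.07]
[[ 0.901  0.435 -0.001]
 [ 0.435 -0.901  0.001]
 [-0.    -0.002 -1.   ]]validation failed for argument at $[0]...
validation failed for argument at $[0]...
```

The rows probably need every key.

```bash
python3 -m handwheel '[{"ax":0,"ay":0,"az":-0.8,"dx":10,"dy":20,"dz":5,"gripper":0},{"ax":0,"ay":0,"az":-0.8,"dx":10,"dy":20,"dz":5,"gripper":0},{"ax":0,"ay":0,"az":-0.8,"dx":10,"dy":20,"dz":5,"gripper":0},{"ax":0,"ay":0,"az":-0.8,"dx":10,"dy":20,"dz":5,"gripper":0},{"ax":0,"ay":0,"az":-0.8,"dx":10,"dy":20,"dz":5,"gripper":0},{"ax":0,"ay":0,"az":-0.8,"dx":10,"dy":20,"dz":5,"gripper":0},{"ax":0,"ay":0,"az":-0.8,"dx":10,"dy":20,"dz":5,"gripper":0}]'

```

```text
t: 0.8
position: [383.2, -384.3, 281.3]
tool_rot: [-3.094, 0.544, 0.0]
contact_force: [-0.3, -0.6, -0.6]
gripper_width: -0.004
grasp_force: 0.0
```

```bash
python3 -m handwheel '[{"ax":0.912,"ay":-0.332,"az":0,"dx":8,"dy":13,"dz":-6,"gripper":0},{"ax":0.912,"ay":-0.332,"az":0,"dx":8,"dy":13,"dz":-6,"gripper":0},{"ax":0.912,"ay":-0.332,"az":0,"dx":8,"dy":13,"dz":-6,"gripper":0},{"ax":0.912,"ay":-0.332,"az":0,"dx":8,"dy":13,"dz":-6,"gripper":0},{"ax":0.912,"ay":-0.332,"az":0,"dx":8,"dy":13,"dz":-6,"gripper":0},{"ax":0.912,"ay":-0.332,"az":0,"dx":8,"dy":13,"dz":-6,"gripper":0},{"ax":0.912,"ay":-0.332,"az":0,"dx":8,"dy":13,"dz":-6,"gripper":0},{"ax":0.912,"ay":-0.332,"az":0,"dx":8,"dy":13,"dz":-6,"gripper":0}]'
python3 - <<'E'
from h import *
from scipy.spatial.transform import Rotation as R
o=manip.get_obs();print(o['t'],o['position'],o['joint_positions'].round(2));print(R.from_rotvec(o['tool_rot']).as_matrix().round(3))
E
```

```text
t: 1.6
position: [460.3, -257.8, 218.2]
tool_rot: [-2.142, 0.386, -0.198]
contact_force: [-0.0, -0.5, 0.7]
gripper_width: 0.005
grasp_force: 0.0
1.6 [ 460.32673142 -257.83654234  218.20186171] [ 0.99  0.71 -0.15  1.68 -0.73  1.4  -0.7 ]
[[ 0.938 -0.199  0.284]
 [-0.347 -0.527  0.776]
 [-0.005 -0.826 -0.563]]
```

The catch orientation is reachable. I'll rehearse the low end pose just in front of the case and check it against the camera.

```bash
python3 -m handwheel '[{"ax":0,"ay":0,"az":0,"dx":3,"dy":8,"dz":-8,"gripper":0},{"ax":0,"ay":0,"az":0,"dx":3,"dy":8,"dz":-8,"gripper":0},{"ax":0,"ay":0,"az":0,"dx":3,"dy":8,"dz":-8,"gripper":0},{"ax":0,"ay":0,"az":0,"dx":5.9,"dy":13.6,"dz":-16.3,"gripper":0},{"ax":0,"ay":0,"az":0,"dx":5.9,"dy":13.6,"dz":-16.3,"gripper":0},{"ax":0,"ay":0,"az":0,"dx":5.9,"dy":13.6,"dz":-16.3,"gripper":0},{"ax":0,"ay":0,"az":0,"dx":5.9,"dy":13.6,"dz":-16.3,"gripper":0}]'
python3 - <<'E'
from h import *
import cv2
o=manip.get_obs();print(o['t'],o['position'],o['joint_positions'].round(2))
a=manip.camera('top')[70:370,250:550];b=manip.camera('scene')[70:370,120:420]
cv2.imwrite('pics/low.png',cv2.resize(np.hstack([a,b]),None,fx=1.33,fy=1.9,interpolation=cv2.INTER_CUBIC))
E
```

```text
t: 2.3
position: [521.6, -118.0, 58.1]
tool_rot: [-2.145, 0.376, -0.197]
contact_force: [-0.2, -0.5, 1.0]
gripper_width: -0.002
grasp_force: 0.0
2.3 [ 521.55073731 -118.02984915   58.14519246] [ 0.84  0.92 -0.25  1.83 -0.89  1.   -0.55]
```

View pics/low.png

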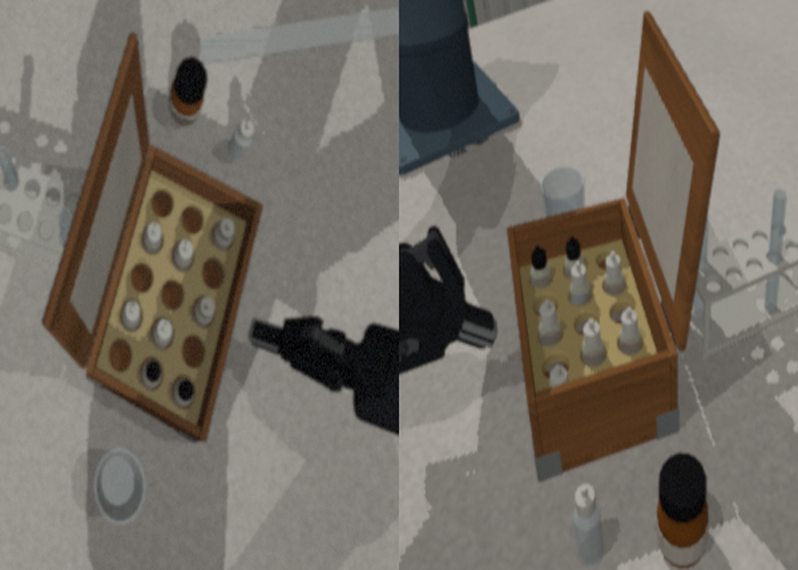

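The rehearsal is fine: the fingertip sits about 20 mm in front of the front wall at mid-width. Next I'll go up and over the lid with a steeper pitch to get behind its top edge.

```bash
python3 -m handwheel '[{"ax":0,"ay":0,"az":0,"dx":0,"dy":0,"dz":10,"gripper":0},{"ax":0,"ay":0,"az":0,"dx":0,"dy":0,"dz":10,"gripper":0},{"ax":-0.47,"ay":0.171,"az":0,"dx":0.8,"dy":2.5,"dz":30,"gripper":0},{"ax":-0.47,"ay":0.171,"az":0,"dx":0.8,"dy":2.5,"dz":30,"gripper":0},{"ax":-0.47,"ay":0.171,"az":0,"dx":0.8,"dy":2.5,"dz":30,"gripper":0},{"ax":-0.47,"ay":0.171,"az":0,"dx":0.8,"dy":2.5,"dz":30,"gripper":0},{"ax":-0.47,"ay":0.171,"az":0,"dx":0.8,"dy":2.5,"dz":30,"gripper":0},{"ax":-0.47,"ay":0.171,"az":0,"dx":0.8,"dy":2.5,"dz":30,"gripper":0},{"ax":-0.47,"ay":0.171,"az":0,"dx":0.8,"dy":2.5,"dz":30,"gripper":0}]'
python3 -m handwheel '[{"ax":0,"ay":0,"az":0,"dx":7.7,"dy":21.2,"dz":-1,"gripper":0},{"ax":0,"ay":0,"az":0,"dx":7.7,"dy":21.2,"dz":-1,"gripper":0},{"ax":0,"ay":0,"az":0,"dx":7.7,"dy":21.2,"dz":-1,"gripper":0},{"ax":0,"ay":0,"az":0,"dx":7.7,"dy":21.2,"dz":-1,"gripper":0},{"ax":0,"ay":0,"az":0,"dx":7.7,"dy":21.2,"dz":-1,"gripper":0},{"ax":0,"ay":0,"az":0,"dx":7.7,"dy":21.2,"dz":-1,"gripper":0}]'
python3 - <<'E'
from h import *
from scipy.spatial.transform import Rotation as R
o=manip.get_obs();print(o['t'],o['position'],o['joint_positions'].round(2));print(R.from_rotvec(o['tool_rot']).as_matrix().round(3))
p=o['position']-[580.7,47.5,0];print('a',p@[.342,.94,0],'e',p@[.94,-.342,0])
E
```

```text
t: 3.3
position: [528.5, -95.6, 357.6]
tool_rot: [-2.635, 0.469, -0.11]
contact_force: [-0.4, 0.6, -0.6]
gripper_width: 0.002
grasp_force: 0.0
t: 3.9
position: [605.4, 121.7, 345.8]
tool_rot: [-2.635, 0.46, -0.103]
contact_force: [-0.7, -0.0, -0.1]
gripper_width: 0.001
grasp_force: 0.0
3.9 [605.41236653 121.65536673 345.81905146] [ 0.16  0.31 -0.25  1.69 -0.42  1.   -1.79]
[[ 0.941 -0.303  0.149]
 [-0.338 -0.838  0.429]
 [-0.005 -0.454 -0.891]]
a 78.15767407980596 e -2.1315108783189056
```

```bash
python3 -m handwheel '[{"ax":0,"ay":0,"az":0,"dx":0,"dy":0,"dz":-4,"gripper":0},{"ax":0,"ay":0,"az":0,"dx":0,"dy":0,"dz":-8,"gripper":0},{"ax":0,"ay":0,"az":0,"dx":0,"dy":0,"dz":-11.2,"gripper":0},{"ax":0,"ay":0,"az":0,"dx":0,"dy":0,"dz":-11.2,"gripper":0},{"ax":0,"ay":0,"az":0,"dx":0,"dy":0,"dz":-11.2,"gripper":0}]'
python3 - <<'E'
from h import *
import cv2
o=manip.get_obs();print(o['t'],o['position'],o['contact_force'])
p=o['position']-[580.7,47.5,0];print('a',p@[.342,.94,0],'e',p@[.94,-.342,0])
a=manip.camera('top')[70:370,220:520];b=manip.camera('scene')[40:340,180:480]
cv2.imwrite('pics/behind.png',cv2.resize(np.hstack([a,b]),None,fx=1.33,fy=1.9,interpolation=cv2.INTER_CUBIC))
E
```

```text
t: 4.4
position: [606.4, 116.0, 235.7]
tool_rot: [-2.635, 0.47, -0.109]
contact_force: [1.6, -0.1, 1.0]
gripper_width: -0.0
grasp_force: 0.0
4.4 [606.35176901 115.99955649 235.66062508] [ 1.63899276 -0.10974431  0.95617394]
a 73.16248810244687 e 0.685814548855672
```

View pics/behind.png

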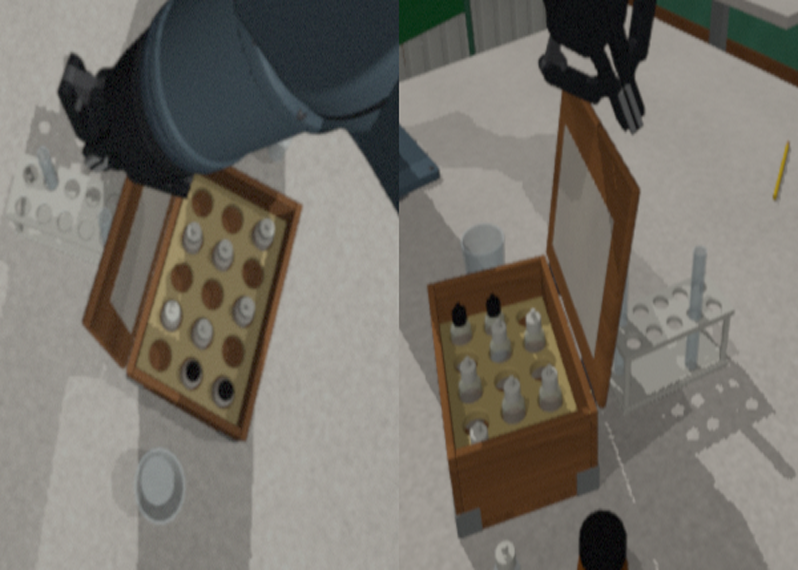

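The fingers stand behind the lid's top edge, near (630,120) in the right half, with no contact yet. I'll pull forward along −u at 5 mm per row.

```bash
python3 -m handwheel '[{"ax":0,"ay":0,"az":0,"dx":-0.17,"dy":-0.47,"dz":0,"gripper":0},{"ax":0,"ay":0,"az":0,"dx":-0.34,"dy":-0.94,"dz":0,"gripper":0},{"ax":0,"ay":0,"az":0,"dx":-0.51,"dy":-1.41,"dz":0,"gripper":0},{"ax":0,"ay":0,"az":0,"dx":-0.68,"dy":-1.88,"dz":0,"gripper":0},{"ax":0,"ay":0,"az":0,"dx":-0.85,"dy":-2.35,"dz":0,"gripper":0},{"ax":0,"ay":0,"az":0,"dx":-1.02,"dy":-2.82,"dz":0,"gripper":0},{"ax":0,"ay":0,"az":0,"dx":-1.19,"dy":-3.29,"dz":0,"gripper":0},{"ax":0,"ay":0,"az":0,"dx":-1.36,"dy":-3.76,"dz":0,"gripper":0},{"ax":0,"ay":0,"az":0,"dx":-1.53,"dy":-4.23,"dz":0,"gripper":0},{"ax":0,"ay":0,"az":0,"dx":-1.7,"dy":-4.7,"dz":0,"gripper":0},{"ax":0,"ay":0,"az":0,"dx":-1.87,"dy":-5.17,"dz":0,"gripper":0},{"ax":0,"ay":0,"az":0,"dx":-2.05,"dy":-5.64,"dz":0,"gripper":0},{"ax":0,"ay":0,"az":0,"dx":-2.22,"dy":-6.1,"dz":0,"gripper":0},{"ax":0,"ay":0,"az":0,"dx":-2.4,"dy":-6.6,"dz":0,"gripper":0}]'
python3 - <<'E'
from h import *
import cv2
o=manip.get_obs();print(o['t'],o['position'],o['contact_force'])
p=o['position']-[580.7,47.5,0];print('a',p@[.342,.94,0],'e',p@[.94,-.342,0])
b=manip.camera('scene')[40:340,180:480]
cv2.imwrite('pics/pull.png',cv2.resize(b,None,fx=1.8,fy=1.8,interpolation=cv2.INTER_CUBIC))
E
```

```text
t: 5.9
position: [582.2, 51.3, 236.0]
tool_rot: [-2.635, 0.466, -0.11]
contact_force: [-0.9, 0.3, -0.8]
gripper_width: 0.0
grasp_force: 0.2
5.9 [582.1848362   51.2564479  235.99141871] [-0.92501187  0.28301479 -0.79435457]
a 4.03887500794067 e 0.11104084626123496
```

View pics/pull.png

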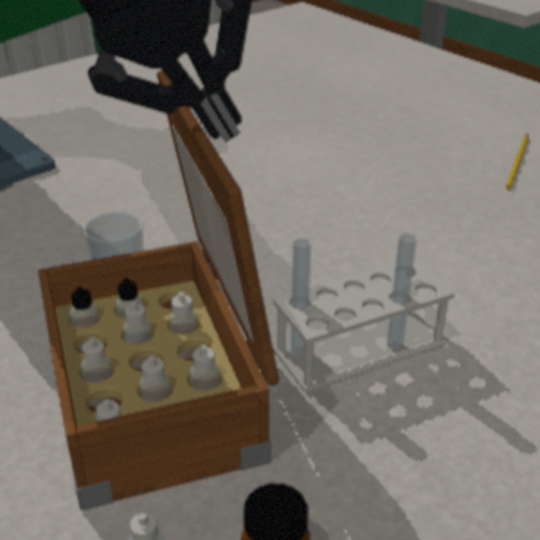

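The lid is past upright, at about 1.4 rad, and its top edge is near (165,75). Now I'll withdraw up, go over and down in front, and wait in the catch pose.

```bash
python3 -m handwheel '[{"ax":0,"ay":0,"az":0,"dx":-1.4,"dy":-3.8,"dz":8,"gripper":0},{"ax":0,"ay":0,"az":0,"dx":-1.4,"dy":-3.8,"dz":8,"gripper":0},{"ax":0.47,"ay":-0.171,"az":0,"dx":-7.5,"dy":-20.7,"dz":7,"gripper":0},{"ax":0.47,"ay":-0.171,"az":0,"dx":-7.5,"dy":-20.7,"dz":7,"gripper":0},{"ax":0.47,"ay":-0.171,"az":0,"dx":-7.5,"dy":-20.7,"dz":7,"gripper":0},{"ax":0.47,"ay":-0.171,"az":0,"dx":-7.5,"dy":-20.7,"dz":7,"gripper":0},{"ax":0.47,"ay":-0.171,"az":0,"dx":-7.5,"dy":-20.7,"dz":-6,"gripper":0},{"ax":0.47,"ay":-0.171,"az":0,"dx":-7.5,"dy":-20.7,"dz":-6,"gripper":0},{"ax":0.47,"ay":-0.171,"az":0,"dx":-7.5,"dy":-20.7,"dz":-6,"gripper":0},{"ax":0.47,"ay":-0.171,"az":0,"dx":-4.8,"dy":-13.1,"dz":-8.1,"gripper":0},{"ax":0.47,"ay":-0.171,"az":0,"dx":-4.8,"dy":-13.1,"dz":-8.1,"gripper":0},{"ax":0.47,"ay":-0.171,"az":0,"dx":-4.8,"dy":-13.1,"dz":-8.1,"gripper":0}]'
python3 - <<'E'
from h import *
import cv2
o=manip.get_obs();print(o['t'],o['position'],o['contact_force'])
p=o['position']-[580.7,47.5,0];print('a',p@[.342,.94,0],'e',p@[.94,-.342,0])
b=manip.camera('scene')[40:340,180:480]
cv2.imwrite('pics/wait.png',cv2.resize(b,None,fx=1.8,fy=1.8,interpolation=cv2.INTER_CUBIC))
E
```

```text
t: 7.15
position: [534.2, -73.2, 155.2]
tool_rot: [-2.141, 0.372, -0.192]
contact_force: [-0.1, -0.7, 0.1]
gripper_width: -0.0
grasp_force: 0.0
7.15 [534.1502507  -73.22353268 155.1628879 ] [-0.13879505 -0.66752264  0.07391044]
a -129.40013497878527 e -2.4693161645252775
```

View pics/wait.png

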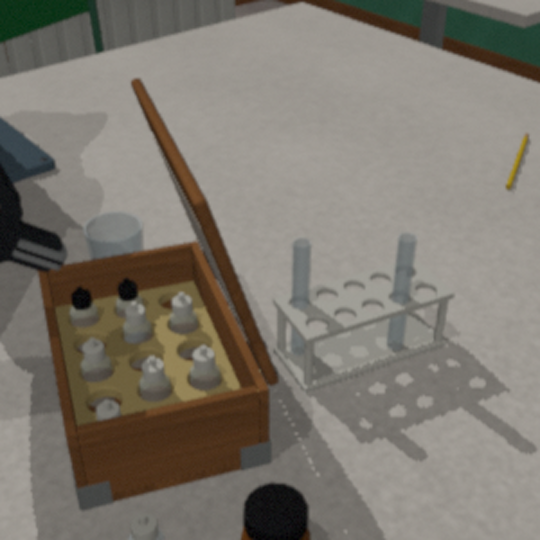

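The lid is at about 1.15 rad, falling free, and the finger waits below its path. I'll hold the pose.

```bash
python3 -m handwheel '[{"ax":0,"ay":0,"az":0,"dx":0,"dy":0,"dz":0,"gripper":0},{"ax":0,"ay":0,"az":0,"dx":0,"dy":0,"dz":0,"gripper":0},{"ax":0,"ay":0,"az":0,"dx":0,"dy":0,"dz":0,"gripper":0},{"ax":0,"ay":0,"az":0,"dx":0,"dy":0,"dz":0,"gripper":0},{"ax":0,"ay":0,"az":0,"dx":0,"dy":0,"dz":0,"gripper":0},{"ax":0,"ay":0,"az":0,"dx":0,"dy":0,"dz":0,"gripper":0},{"ax":0,"ay":0,"az":0,"dx":0,"dy":0,"dz":0,"gripper":0},{"ax":0,"ay":0,"az":0,"dx":0,"dy":0,"dz":0,"gripper":0},{"ax":0,"ay":0,"az":0,"dx":0,"dy":0,"dz":0,"gripper":0},{"ax":0,"ay":0,"az":0,"dx":0,"dy":0,"dz":0,"gripper":0},{"ax":0,"ay":0,"az":0,"dx":0,"dy":0,"dz":0,"gripper":0},{"ax":0,"ay":0,"az":0,"dx":0,"dy":0,"dz":0,"gripper":0},{"ax":0,"ay":0,"az":0,"dx":0,"dy":0,"dz":0,"gripper":0},{"ax":0,"ay":0,"az":0,"dx":0,"dy":0,"dz":0,"gripper":0},{"ax":0,"ay":0,"az":0,"dx":0,"dy":0,"dz":0,"gripper":0},{"ax":0,"ay":0,"az":0,"dx":0,"dy":0,"dz":0,"gripper":0},{"ax":0,"ay":0,"az":0,"dx":0,"dy":0,"dz":0,"gripper":0},{"ax":0,"ay":0,"az":0,"dx":0,"dy":0,"dz":0,"gripper":0},{"ax":0,"ay":0,"az":0,"dx":0,"dy":0,"dz":0,"gripper":0},{"ax":0,"ay":0,"az":0,"dx":0,"dy":0,"dz":0,"gripper":0}]'
python3 - <<'E'
from h import *
import cv2
o=manip.get_obs();print(o['t'],o['position'],o['contact_force'])
p=o['position']-[580.7,47.5,0];print('a',p@[.342,.94,0],'e',p@[.94,-.342,0])
b=manip.camera('scene')[40:340,180:480]
cv2.imwrite('pics/caught.png',cv2.resize(b,None,fx=1.8,fy=1.8,interpolation=cv2.INTER_CUBIC))
E
```

```text
t: 9.2
position: [534.6, -79.3, 155.3]
tool_rot: [-2.145, 0.379, -0.199]
contact_force: [0.0, -0.1, 0.5]
gripper_width: 0.001
grasp_force: 0.0
9.2 [534.60944699 -79.30762246 155.29664409] [ 0.00401188 -0.08407108  0.50381883]
a -134.96213423877606 e 0.0430870507632705
```

View pics/caught.png

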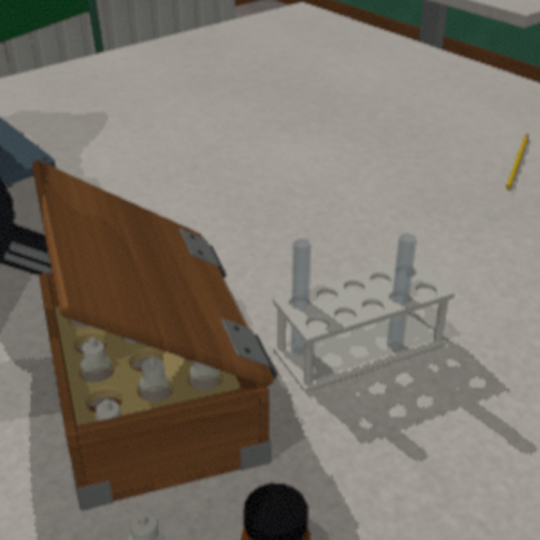

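The lid is at about 0.65 rad, with its front edge at the finger near (45,240). I'll hold a bit longer and check numerically that it's at rest.

```bash
python3 -m handwheel '[{"ax":0,"ay":0,"az":0,"dx":0,"dy":0,"dz":0,"gripper":0},{"ax":0,"ay":0,"az":0,"dx":0,"dy":0,"dz":0,"gripper":0},{"ax":0,"ay":0,"az":0,"dx":0,"dy":0,"dz":0,"gripper":0},{"ax":0,"ay":0,"az":0,"dx":0,"dy":0,"dz":0,"gripper":0},{"ax":0,"ay":0,"az":0,"dx":0,"dy":0,"dz":0,"gripper":0},{"ax":0,"ay":0,"az":0,"dx":0,"dy":0,"dz":0,"gripper":0},{"ax":0,"ay":0,"az":0,"dx":0,"dy":0,"dz":0,"gripper":0},{"ax":0,"ay":0,"az":0,"dx":0,"dy":0,"dz":0,"gripper":0},{"ax":0,"ay":0,"az":0,"dx":0,"dy":0,"dz":0,"gripper":0},{"ax":0,"ay":0,"az":0,"dx":0,"dy":0,"dz":0,"gripper":0}]'
python3 - <<'E'
from h import *
import cv2
def top(im):
    h=cv2.cvtColor(im,cv2.COLOR_BGR2HSV);m=cv2.inRange(h,(5,100,60),(20,255,255))[40:340,180:480]
    n,l,s,_=cv2.connectedComponentsWithStats(m);k=1+s[1:,4].argmax();ys,xs=np.where(l==k);i=ys.argmin();return (xs[i]*1.8,ys[i]*1.8,s[k,4])
F=[]
for i in range(3):
    a=manip.camera('scene');F.append(manip.get_obs()['contact_force']);print(top(a))
print(np.mean(F,0))
z=cv2.resize(cv2.imread('pics/caught.png'),(300,300));b=a[40:340,180:480]
print('diff vs caught',np.abs(z.astype(int)-b).mean())
cv2.imwrite('pics/held.png',b)
E
```

```text
t: 10.25
position: [534.6, -79.4, 155.3]
tool_rot: [-2.145, 0.379, -0.199]
contact_force: [-0.5, -0.4, -0.9]
gripper_width: -0.0
grasp_force: 0.7
(np.float64(30.6), np.float64(167.4), np.int32(13071))
(np.float64(30.6), np.float64(167.4), np.int32(13078))
(np.float64(30.6), np.float64(167.4), np.int32(13070))
[ 6.85965477e-05 -3.22293667e-01 -1.52785097e+00]
diff vs caught 1.3929962962962963
```

The lid is at rest on the finger with about 1.5 N on it, so it's caught. I'll lower it along the arc at about 0.2 rad/s.

```bash
python3 -m handwheel '[{"ax":0,"ay":0,"az":0,"dx":-0.06,"dy":-0.18,"dz":-0.28,"gripper":0},{"ax":0,"ay":0,"az":0,"dx":-0.13,"dy":-0.36,"dz":-0.57,"gripper":0},{"ax":0,"ay":0,"az":0,"dx":-0.19,"dy":-0.52,"dz":-0.86,"gripper":0},{"ax":0,"ay":0,"az":0,"dx":-0.25,"dy":-0.69,"dz":-1.16,"gripper":0},{"ax":0,"ay":0,"az":0,"dx":-0.31,"dy":-0.85,"dz":-1.46,"gripper":0},{"ax":0,"ay":0,"az":0,"dx":-0.36,"dy":-1.0,"dz":-1.77,"gripper":0},{"ax":0,"ay":0,"az":0,"dx":-0.42,"dy":-1.15,"dz":-2.08,"gripper":0},{"ax":0,"ay":0,"az":0,"dx":-0.47,"dy":-1.29,"dz":-2.39,"gripper":0},{"ax":0,"ay":0,"az":0,"dx":-0.52,"dy":-1.42,"dz":-2.7,"gripper":0},{"ax":0,"ay":0,"az":0,"dx":-0.56,"dy":-1.55,"dz":-3.01,"gripper":0},{"ax":0,"ay":0,"az":0,"dx":-0.61,"dy":-1.67,"dz":-3.33,"gripper":0},{"ax":0,"ay":0,"az":0,"dx":-0.65,"dy":-1.79,"dz":-3.65,"gripper":0},{"ax":0,"ay":0,"az":0,"dx":-0.69,"dy":-1.9,"dz":-3.97,"gripper":0},{"ax":0,"ay":0,"az":0,"dx":-0.73,"dy":-2.0,"dz":-4.3,"gripper":0},{"ax":0,"ay":0,"az":0,"dx":-0.77,"dy":-2.11,"dz":-4.63,"gripper":0},{"ax":0,"ay":0,"az":0,"dx":-0.8,"dy":-2.2,"dz":-4.96,"gripper":0},{"ax":0,"ay":0,"az":0,"dx":-0.83,"dy":-2.28,"dz":-5.29,"gripper":0},{"ax":0,"ay":0,"az":0,"dx":-0.86,"dy":-2.36,"dz":-5.62,"gripper":0},{"ax":0,"ay":0,"az":0,"dx":-0.89,"dy":-2.43,"dz":-5.95,"gripper":0},{"ax":0,"ay":0,"az":0,"dx":-0.91,"dy":-2.5,"dz":-6.29,"gripper":0}]'
python3 - <<'E'
from h import *
import cv2
F=[]
for i in range(3):
    a=manip.camera('scene');F.append(manip.get_obs()['contact_force'])
print(np.mean(F,0),manip.get_obs()['position'])
cv2.imwrite('pics/low2.png',np.hstack([a[100:340,120:480]]))
E
```

```text
t: 12.4
position: [525.4, -104.5, 92.1]
tool_rot: [-2.145, 0.38, -0.199]
contact_force: [-1.6, -1.8, -1.2]
gripper_width: -0.002
grasp_force: 0.8
[-0.11816089 -1.88583555 -1.42706429] [ 525.43700775 -104.50546024   92.0675757 ]
```

Still supported at about 0.2 rad. I'll do the last part slowly.

```bash
python3 -m handwheel '[{"ax":0,"ay":0,"az":0,"dx":-0.01,"dy":-0.04,"dz":-0.2,"gripper":0},{"ax":0,"ay":0,"az":0,"dx":-0.02,"dy":-0.07,"dz":-0.4,"gripper":0},{"ax":0,"ay":0,"az":0,"dx":-0.03,"dy":-0.11,"dz":-0.6,"gripper":0},{"ax":0,"ay":0,"az":0,"dx":-0.05,"dy":-0.14,"dz":-0.8,"gripper":0},{"ax":0,"ay":0,"az":0,"dx":-0.06,"dy":-0.17,"dz":-1.0,"gripper":0},{"ax":0,"ay":0,"az":0,"dx":-0.07,"dy":-0.19,"dz":-1.2,"gripper":0},{"ax":0,"ay":0,"az":0,"dx":-0.08,"dy":-0.22,"dz":-1.4,"gripper":0},{"ax":0,"ay":0,"az":0,"dx":-0.08,"dy":-0.24,"dz":-1.6,"gripper":0},{"ax":0,"ay":0,"az":0,"dx":-0.09,"dy":-0.26,"dz":-1.8,"gripper":0},{"ax":0,"ay":0,"az":0,"dx":-0.1,"dy":-0.28,"dz":-2.0,"gripper":0},{"ax":0,"ay":0,"az":0,"dx":-0.1,"dy":-0.29,"dz":-2.2,"gripper":0},{"ax":0,"ay":0,"az":0,"dx":-0.11,"dy":-0.3,"dz":-2.4,"gripper":0},{"ax":0,"ay":0,"az":0,"dx":-0.11,"dy":-0.31,"dz":-2.6,"gripper":0},{"ax":0,"ay":0,"az":0,"dx":-0.12,"dy":-0.32,"dz":-2.75,"gripper":0},{"ax":0,"ay":0,"az":0,"dx":-0.12,"dy":-0.33,"dz":-2.9,"gripper":0},{"ax":0,"ay":0,"az":0,"dx":-0.12,"dy":-0.33,"dz":-3.05,"gripper":0},{"ax":0,"ay":0,"az":0,"dx":-0.12,"dy":-0.33,"dz":-3.2,"gripper":0},{"ax":0,"ay":0,"az":0,"dx":-0.12,"dy":-0.33,"dz":-3.35,"gripper":0},{"ax":0,"ay":0,"az":0,"dx":-0.12,"dy":-0.33,"dz":-3.5,"gripper":0},{"ax":0,"ay":0,"az":0,"dx":-0.12,"dy":-0.33,"dz":-3.65,"gripper":0}]'
python3 - <<'E'
from h import *
import cv2
F=[]
for i in range(3):
    a=manip.camera('scene');F.append(manip.get_obs()['contact_force'])
print(np.mean(F,0),manip.get_obs()['position'])
cv2.imwrite('pics/low3.png',a)
E
```

```text
t: 14.55
position: [524.6, -107.1, 56.2]
tool_rot: [-2.143, 0.378, -0.199]
contact_force: [0.5, 0.9, -0.0]
gripper_width: -0.005
grasp_force: 0.0
[-0.33355188  0.07328045  0.13624562] [ 524.471615   -107.19677709   56.11936686]
```

The load is gone. I'll ease down another 12 mm slowly, then withdraw outwards.

```bash
python3 -m handwheel '[{"ax":0,"ay":0,"az":0,"dx":0,"dy":0,"dz":-0.15,"gripper":0},{"ax":0,"ay":0,"az":0,"dx":0,"dy":0,"dz":-0.3,"gripper":0},{"ax":0,"ay":0,"az":0,"dx":0,"dy":0,"dz":-0.45,"gripper":0},{"ax":0,"ay":0,"az":0,"dx":0,"dy":0,"dz":-0.6,"gripper":0},{"ax":0,"ay":0,"az":0,"dx":0,"dy":0,"dz":-0.8,"gripper":0},{"ax":0,"ay":0,"az":0,"dx":-0.15,"dy":-0.4,"dz":-1.0,"gripper":0},{"ax":0,"ay":0,"az":0,"dx":-0.5,"dy":-1.4,"dz":-1.2,"gripper":0},{"ax":0,"ay":0,"az":0,"dx":-1.2,"dy":-3.3,"dz":-1.2,"gripper":0},{"ax":0,"ay":0,"az":0,"dx":-2.4,"dy":-6.6,"dz":0,"gripper":0},{"ax":0,"ay":0,"az":0,"dx":-4,"dy":-11,"dz":3,"gripper":0},{"ax":0,"ay":0,"az":0,"dx":-5,"dy":-14,"dz":6,"gripper":0},{"ax":0,"ay":0,"az":0,"dx":-5,"dy":-14,"dz":6,"gripper":0},{"ax":0,"ay":0,"az":0,"dx":-5,"dy":-14,"dz":6,"gripper":0},{"ax":0,"ay":0,"az":0,"dx":-5,"dy":-14,"dz":6,"gripper":0}]'
python3 - <<'E'
from h import *
import cv2
a=manip.camera('scene');b=manip.camera('top')
cv2.imwrite('pics/end.png',cv2.resize(np.hstack([b[50:350,200:500],a[90:390,150:450]]),None,fx=1.33,fy=1.9,interpolation=cv2.INTER_CUBIC))
E
```

```text
t: 16.1
position: [474.1, -246.4, 115.4]
tool_rot: [-2.143, 0.379, -0.197]
contact_force: [-0.3, 0.7, -0.5]
gripper_width: -0.003
grasp_force: 0.0
```

View pics/end.png

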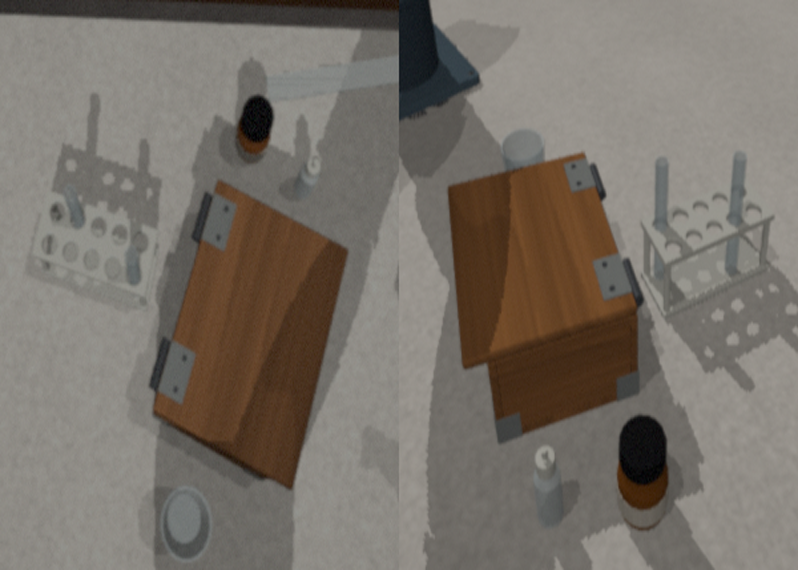

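The lid is flat on the rim, with its front edge from (347,250) to (292,488) in the left half. All the bystanders are standing in place and the hand is clear, so I'm handing in.

```bash
python3 -c "
from bench import manip
print(manip.hand_in())"
```

```text
the job is handed in; nothing more can be done
None
```

I tipped the lid forward, let it fall free, caught it on the back of the finger at about 0.6 rad and lowered it until it looked flat on the rim. The hand is clear, the glassware and rack look unmoved in the final images, and the job was handed in at about 16 s of the 48 s allowed; no verdict came back.

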